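# Hold a bulldog clip open around the edge of a card

### The job

Someone wants to slip a loose sheet against the standing card. Pick up the big bulldog clip by its handles, spread it wide open against its spring, and bring its gaping jaws level around the card's free upright edge at about mid-height, the jaw tips a good centimetre past the edge and neither jaw touching the card. Finish while still holding it there, squeezed open; do not shift the card stand, and leave the small clip, the microphone and the note block where they are.

Things in the scene. Friction and masses are not known exactly. Their poses are not given: they have to be found in the camera images.
- clip: the big bulldog clip, bare steel, 88 mm long, 36 mm wide, 80 g, lying on its side: its width stands upright, its hinge pin is vertical. Origin: lower end of the pin (on the desk at the start). x points from pin to jaws, z up along the pin; y = 0 is its plane of symmetry, it opens evenly to both sides. Jaw tips 42 mm ahead of the pin, handles reach 46 mm behind it
- clip_spread (a joint): how far each half of the clip has swung open, rad: 0 closed (tips together), 0.35 at the stop (about 28 mm clear between the tips). Sprung shut
- jaw_mouth (a point): point midway between the clip's two jaw tips, half-way up its width: 42 mm ahead of the clip's origin and 18 mm above it; axes as the clip's
- clip_handles (a point): where to pinch: midway between the handles, 30 mm behind the clip's origin, 18 mm up; axes as the clip's. Flat 3 mm steel handles, 36 mm high, flared: closed, 46 mm over their outsides here, 58 mm at the ends; pinched along y they come parallel, 23 mm over their outsides, at the stop. It takes about 4 N here to start, 10 N at the stop; 20 N holds it firmly at the stop
- card_stand: stiff card 150 mm long, 100 high, 5 thick, on edge in a heavy dark steel foot 100 (x) by 70 (y) by 18 mm high, 0.95 kg in all, loose on the desk. Origin: centre of the foot's underside. x along the card, z up. The card lies in the plane y = 0, x = -100 to +50 mm, z = 17 to 117 mm; at -x, towards the robot, it stands out 50 mm beyond the foot, 17 mm clear of the desk
- card_edge (a point): middle of the card's free upright edge (nearest the robot), 100 mm towards -x from the card stand's origin and 67 mm up; axes as the card stand's, so +x points from the edge into the card
- small_clip: small bulldog clip of the same shape, 54 mm long and 20 mm high, lying on its side; leave alone. Origin: foot of its pin
- microphone: black desk microphone, 188 mm high, on a round foot of 120 mm; leave alone. Origin: centre of its underside
- note_block: block of paper under a green glass plate, 140 by 140 by 46 mm; leave alone. Origin: centre of its underside
Things that resemble listed ones, but are neither listed nor needed, are in the scene too. Leave any red look-alike of the clip alone.

How it is judged:
By the outcome, as a careful person would: the job done as asked, in the order asked, and still so for the second after the job is handed in, while the arm keeps its last pose, push and grip.
It also fails if it takes over 40 s, if anything falls off the work surface, if the arm or the gripper's body presses on something with over 40 N, if the wrist force passes 120 N, or if a joint passes its speed limit or range.

### The arm

A 7-joint arm with a two-finger parallel gripper is mounted at the origin on the work surface. World frame = base frame: x ahead of the robot, y to its left, z up, the work surface at z = 0. Lengths are in m, angles in rad, forces in N, time in s.
With the tool pointing down it reaches from about 0.4 to 0.925 m from the base axis. Payload 4.1 kg.
Tool frame: the origin (TCP) lies midway between the tips of the shut fingers; the grasp point (between the pads) lies 19 mm behind it; z points along the fingers, y is the line along which they close (so a half turn about z gives the same grasp; the last joint's range is limited). The gripper opens to 85 mm and grips with 20 to 120 N. Pads are 22 mm wide; open, the fingers measure 114 mm over their backs; the gripper's body (76 mm by 85 mm) begins 54 mm behind the grasp point. The pads swing forward as they close: fully open they stand 13 mm farther back than shut.
Start: joints at [1.126, 0.398, 0.045, 1.537, -0.019, 1.207, -0.051], TCP at [0.22, -0.612, 0.231] pointing down, gripper open.
Joint ranges: [-2.82, 2.82], [-0.49, 2.23], [-1.37, 1.46], [0, 2.46], [-1.36, 4.5], [0.23, 2], [-2.94, 2.94]. Speed limits (rad/s): [2.57, 2.57, 3.14, 3.14, 3.14, 3.14, 3.14].

### API

Orientations are given as a unit quaternion [w, x, y, z].
In Python, from bench import arm gives the robot as it stands. The module is installed in compiled form; this text tells all that it offers.
- The arm moves only by the tool carry_out, never from a script. Its argument "targets" is a list of rows, each a list of 2 entries, a list of its own where there are three numbers: the shift along the tool's x, y, z in m, then the turn, a rotation vector about the tool's x, y, z in rad. In form: [[[x, y, z], [rx, ry, rz]], ...]. A call has exactly 8 rows; each row is the pose to reach, as a shift and turn from the pose commanded when the call began, along the tool's axes at that moment; what a row does not reach only later rows make up. A row lasts 1/10 s, in which the tool goes at most 50 mm and 8.59 degrees, less where a joint would pass 70% of its speed; a pose out of reach is approached as far as the arm can. A call with a gripper value outside its range is refused whole. "fingers" is the closure in counts, from 0 (fully open) to 255 (shut), set as the call begins (left out, the last holds). The fingers move at their own pace and stop on an object; "squeeze" is the grip in N (left out, the last holds). Time passes only in rows, so rows that repeat a pose let the fingers close, or fill a call up. It gives the time, the measured TCP pose, the force, the opening and the grip force at its end, in the units of the state.
- arm.sense(): the state, without advancing time (a new reading comes with each control period).
- arm.snapshot(name): name is "scene" or "top" or "wrist"; returns a dict with "color" (420x560x3 uint8, red, green, blue), "intrinsics" (3x3 intrinsics, pixels), "dist" ([k1, k2, p1, p2, k3] as OpenCV has them; the pictures are not rectified), "extrinsics" (4x4, takes a point from world to camera coordinates); the wrist camera has in their place "hand_eye" (4x4, takes a point from camera to tool coordinates, whose origin is the TCP and whose axes are the flange's). Camera axes: x right, y down, z forward; pixel columns grow to the right and rows downward; lengths in m; the calibration is good to about 2 mm. A picture is of the moment at which its call begins: read the wrist's pose just before it. There is no depth.
- arm.job_done(): hands the job in; it is judged then, once.
Trained networks look in a picture, given as the dict that the camera call returned (one of the last four; its "shot" number tells which), for a name from the list of things; names that differ only in an ending like _2 or _b are one class to them, and where a whole thing is asked for, a point or a joint stands for the part that bears it (a point fixed in the world has none). Each returns a list of dicts, best first, with "p" (0 to 1); they miss things now and then, are a little off and sometimes report something else, mostly with a low value. They report only what shows in the picture. A call takes as long as a camera call. They do not tell look-alikes from the thing itself.
- arm.spot_in(label, picture): "uv" ([column, row] in pixels, amid what is visible of it).
The state is a dict: "time_s": time; "qpos": joint angles; "joint_velocities": joint speeds; "joint_efforts": joint torques, N m; "position": TCP position; "orientation": TCP orientation; "wrist_force": force on the tool from outside, world axes, zero at the start; "wrist_torque": the same for the moment, N m; "opening": opening from 0.0 (shut) to 1.0 (fully open); "gripper_force": force on a finger pad.
Only numpy, scipy, OpenCV 4.12 (cv2) and the standard library are available. Lean on these libraries where they do the work, as an engineer would, in place of code of your own. Each camera call takes 0.05 s, during which the arm holds its last target. There are 200 camera calls.

## Working session

There is one attempt and no reset: what is moved stays moved. The work goes in short steps, Python scripts to look and compute and a tool call to move; the robot and the scene stay as the last step left them, time stands still between calls to the robot, and variables do not carry over. Pictures are saved under pics/ and viewed, at most 12 in all, crops included, and the job is handed in when it is done.

Besides the shell and the picture viewer there is one more tool, called after "Request:" as name(argument=value, ...) on one line, values as JSON. carry_out: Moves the arm, as the interface text tells. Its arguments: {"type":"object","properties":{"targets":{"type":"array"},"fingers":{"type":"number"},"squeeze":{"type":"number"}},"required":["targets"]}

```bash
mkdir -p pics; python3 - <<'E'
from bench import arm
import cv2,numpy as np,pickle
s=arm.sense(); print(s)
S={}
for n in ["scene","top"]:
    p=arm.snapshot(n); S[n]=p
    cv2.imwrite(f"pics/{n}0.png",p["color"][:,:,::-1])
    print(n,p["intrinsics"],p["dist"],p["extrinsics"])
    for l in ["clip","card_stand","small_clip","microphone","note_block","card_edge"]:
        print(l,[(np.round(d["uv"]),round(d["p"],2)) for d in arm.spot_in(l,p)][:4])
pickle.dump(S,open("s0.pkl","wb"))
E
```

```text
{'time_s': 0.0, 'qpos': array([ 1.12603166,  0.39918688,  0.04501738,  1.53790416, -0.01868765,
        1.20688852, -0.05068162]), 'joint_velocities': array([-1.37908602e-03,  1.28963387e-03,  4.32653741e-04,  7.73231096e-04,
        1.24510212e-03,  7.66557510e-04,  2.78375690e-05]), 'joint_efforts': array([ 4.26344795e-04, -4.75129580e+01,  1.36436105e+00, -2.54216212e+01,
        1.14978704e-02,  9.60434787e-03, -7.00816898e-06]), 'position': array([ 0.22010279, -0.61091635,  0.23025569]), 'orientation': array([-9.53668651e-04,  9.85079684e-01,  1.72096047e-01, -2.38052712e-04]), 'wrist_force': array([ 0.12310766,  0.74954945, -0.20388581]), 'wrist_torque': array([-0.02175182,  0.0003978 ,  0.02471297]), 'gripper_force': 0.0, 'opening': 0.9988637605204483}
scene [[439.64261291   0.         273.48399663]
 [  0.         439.64261291 209.7325321 ]
 [  0.           0.           1.        ]] [0.01274063 0.         0.         0.         0.        ] [[-0.42222865  0.90642702  0.01063183  0.17138182]
 [ 0.63449428  0.30389373 -0.71067968 -0.33462872]
 [-0.64741021 -0.29332349 -0.70343539 
[... 425 characters left out ...]
9204844]
 [  0.         433.71593507 205.51948038]
 [  0.           0.           1.        ]] [5.20099292e-05 0.00000000e+00 0.00000000e+00 0.00000000e+00
 0.00000000e+00] [[ 0.00605227 -0.9999129  -0.01172877  0.08534437]
 [-0.99622191 -0.00501296 -0.08669936  0.59638122]
 [ 0.08663301  0.01220918 -0.99616548  1.14879998]
 [ 0.          0.          0.          1.        ]]
clip [(array([404., 254.]), 0.74), (array([445., 238.]), 0.71), (array([357., 276.]), 0.6)]
card_stand [(array([268., 160.]), 0.98)]
small_clip [(array([329., 225.]), 0.61)]
microphone [(array([126., 227.]), 0.9)]
note_block [(array([391., 153.]), 0.87)]
card_edge [(array([266., 157.]), 0.55), (array([406., 254.]), 0.46)]
```

View pics/top0.png

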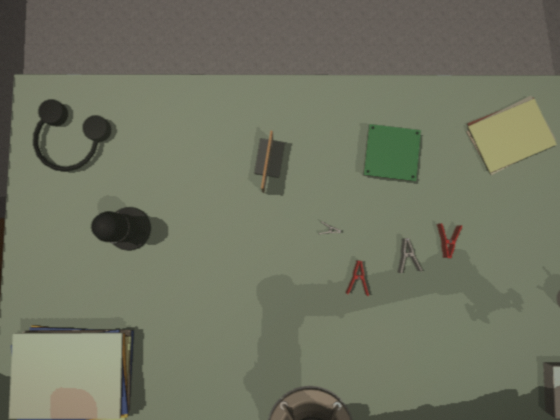

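View pics/scene0.png

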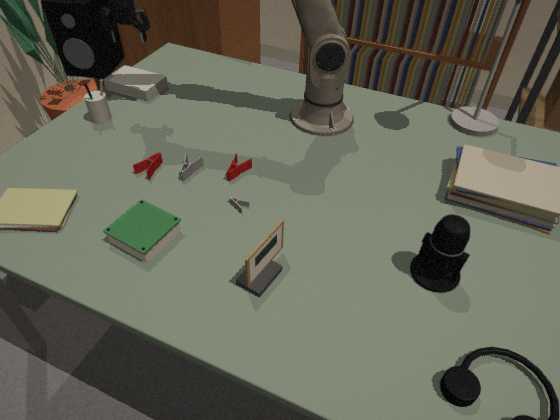

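The top view shows the grey big clip at about (408,256), between red look-alikes at (358,278) and (450,240). Its handles point toward the robot. The card stand is at (268,160), the small clip at (330,228), the note block at (391,153) and the microphone at (126,227). I'll rectify two metric patches to measure from.

```bash
cat > h.py <<'E'
import numpy as np,cv2,pickle
def rect(p,E,c,z,half,px):   # metric patch: col-> -y, row-> -x, px per m, centre c at height z
    n=int(2*half*px); r,cc=np.mgrid[0:n,0:n]
    P=np.stack([c[0]+half-r/px,c[1]+half-cc/px,np.full(r.shape,z)],-1).reshape(-1,3)
    uv,_=cv2.projectPoints(P,cv2.Rodrigues(E[:3,:3])[0],E[:3,3],p["intrinsics"],np.array(p["dist"]))
    m=uv.reshape(n,n,2).astype(np.float32)
    return cv2.remap(p["color"],m[...,0],m[...,1],cv2.INTER_CUBIC)[:,:,::-1]
def ray(p,E,uv,z):
    u=cv2.undistortPoints(np.array([[uv]],float),p["intrinsics"],np.array(p["dist"])).ravel()
    d=E[:3,:3].T@np.r_[u,1]; o=-E[:3,:3].T@E[:3,3]
    return o+d*(z-o[2])/d[2]
E
python3 - <<'E'
from h import *
S=pickle.load(open("s0.pkl","rb"));p=S["top"];E=p["extrinsics"]
for n,uv,z in [("clip",(408,256),.036),("red1",(358,278),.036),("red2",(450,240),.036),("small",(330,228),.02),("card",(268,160),.018),("note",(391,153),.046),("mic",(126,227),.1)]:
    print(n,ray(p,E,uv,z).round(3))
a=ray(p,E,(408,256),.036).round(2);b=ray(p,E,(268,170),.117).round(2);print(a,b)
A=rect(p,E,a,.036,.1,2000);B=rect(p,E,b,.117,.1,2000)
for I,c in((A,a),(B,b)):
    for k in range(0,400,40):
        cv2.line(I:=I,(k,0),(k,6),(255,255,255),1) if 0 else None
cv2.imwrite("pics/r.png",np.hstack([np.ascontiguousarray(A),np.ascontiguousarray(B)]))
E
```

```text
clip [ 0.462 -0.257  0.036]
red1 [ 0.404 -0.124  0.036]
red2 [ 0.505 -0.369  0.036]
small [ 0.536 -0.053  0.02 ]
card [0.722 0.117 0.018]
note [ 0.737 -0.214  0.046]
mic [0.533 0.473 0.1  ]
[ 0.46 -0.26  0.04] [0.68 0.11 0.12]
```

View pics/r.png

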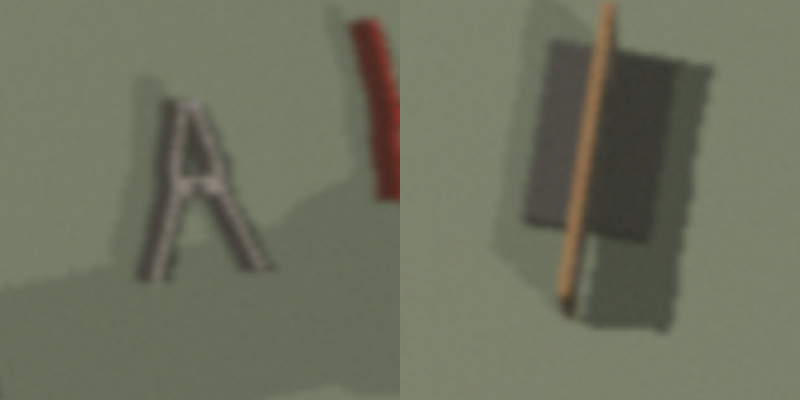

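The rectified patches show the clip pin at about (198,185) of the left patch, tips at (187,100) and handle ends at (140–272, 275), giving a yaw of about +0.13. The card's near top end is at about (165,298) of the right patch, with a yaw of about −0.14. I'll move above the clip to look with the wrist camera.

Request:
carry_out(targets=[[[0.04,-0.0315,0.009],[0,0,0.03]],[[0.08,-0.063,0.018],[0,0,0.06]],[[0.12,-0.0945,0.026],[0,0,0.09]],[[0.16,-0.126,0.035],[0,0,0.12]],[[0.2,-0.1575,0.044],[0,0,0.15]],[[0.24,-0.189,0.053],[0,0,0.18]],[[0.28,-0.22,0.06],[0,0,0.214]],[[0.323,-0.253,0.07],[0,0,0.214]]], fingers=0, squeeze=40)

```text
time_s: 1.5
position: [0.4308, -0.2759, 0.1644]
orientation: [0.001, 0.998, 0.066, 0.001]
wrist_force: [0.7, -0.4, -0.2]
opening: 1.0
gripper_force: 0.0
```

```bash
cat >> h.py <<'E'
from scipy.spatial.transform import Rotation as R
def T(s):
    M=np.eye(4);q=s["orientation"];M[:3,:3]=R.from_quat([q[1],q[2],q[3],q[0]]).as_matrix();M[:3,3]=s["position"];return M
def shift(s,pos,yaw): # tool-frame shift and turn to tool pointing down, tool x at yaw
    M=T(s);G=R.from_euler('z',yaw)*R.from_euler('x',np.pi)
    return (M[:3,:3].T@(np.array(pos)-M[:3,3])).round(4),(R.from_matrix(M[:3,:3]).inv()*G).as_rotvec().round(4)
def wristE(p,s): return np.linalg.inv(T(s)@np.array(p["hand_eye"]))
E
python3 - <<'E'
from h import *
from bench import arm
s=arm.sense();p=arm.snapshot("wrist")
print(s["time_s"],s["position"],s["orientation"],s["wrist_force"]);print(np.array(p["hand_eye"]).round(3),p["intrinsics"],p["dist"])
E=wristE(p,s);pickle.dump((p,s),open("w1.pkl","wb"))
A=rect(p,E,(.46,-.26),.036,.1,2000)
cv2.imwrite("pics/w1.png",np.hstack([np.ascontiguousarray(A),p["color"][:400,80:480,::-1]]))
E
```

```text
1.5 [ 0.4308458  -0.27590882  0.16443904] [5.21555838e-04 9.97852220e-01 6.55005672e-02 5.91761714e-04] [ 0.70495191 -0.37654989 -0.19978482]
[[-0.    -0.962 -0.275  0.069]
 [ 1.    -0.001  0.001  0.   ]
 [-0.001 -0.275  0.962 -0.142]
 [ 0.     0.     0.     1.   ]] [[326.85175065   0.         280.71934425]
 [  0.         326.85175065 211.06651879]
 [  0.           0.           1.        ]] [-0.02333187  0.          0.          0.          0.        ]
```

View pics/w1.png

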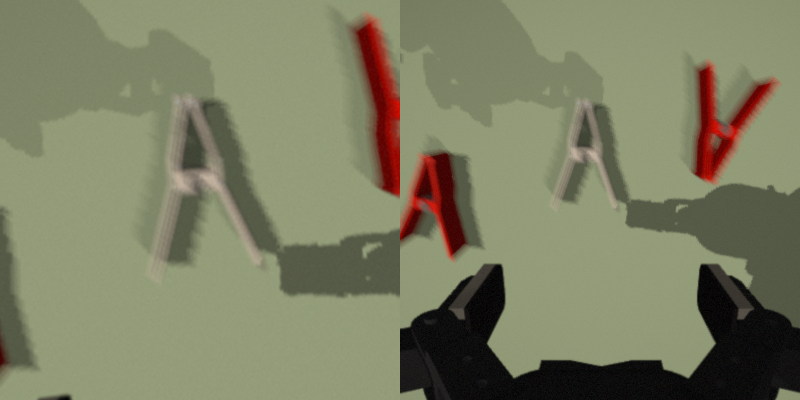

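The wrist patch agrees with the top view to within 1 mm: tips at (186,99), handle ends at (155,277) and (261,265). That puts the pinch point at (0.440, −0.2625) with yaw 0.127. The red look-alikes are clear of the fingers.

```bash
python3 - <<'E'
from h import *
from bench import arm
s=arm.sense();print(s["position"],shift(s,(.440,-.2625,.08),.127))
x=s.copy();x["position"]=np.array([.220,-.612,.231]);x["orientation"]=np.array([0,.985,.1725,0])
M=T(x);c=M[:3,:3]@[.323,-.253,.07]+M[:3,3];print("cmd",c,R.from_matrix(M[:3,:3]).as_euler('zyx'))
s["position"]=c;print(shift(s,(.440,-.2625,.08),.127))
E
```

```text
[ 0.43584352 -0.26594808  0.16308519] (array([ 0.0043, -0.0023,  0.0831]), array([-0.006 , -0.0036,  0.0169]))
cmd [ 0.43779976 -0.26429141  0.161     ] [-0.34673759  0.          3.14159265]
(array([ 0.0021, -0.001 ,  0.081 ]), array([-0.006 , -0.0036,  0.0169]))
```

Request:
carry_out(targets=[[[0.002,-0.001,0.02],[0,0,0.005]],[[0.002,-0.001,0.04],[0,0,0.005]],[[0.002,-0.001,0.06],[0,0,0.005]],[[0.002,-0.001,0.08],[0,0,0.005]],[[0.002,-0.001,0.08],[0,0,0.005]],[[0.002,-0.001,0.08],[0,0,0.005]],[[0.002,-0.001,0.08],[0,0,0.005]],[[0.002,-0.001,0.08],[0,0,0.005]]])

```text
time_s: 2.35
position: [0.4325, -0.2768, 0.0853]
orientation: [0.001, 0.998, 0.063, 0.001]
wrist_force: [0.0, -0.7, -0.4]
opening: 1.003
gripper_force: 0.0
```

```bash
python3 - <<'E'
from h import *
from bench import arm
s=arm.sense();print(s["time_s"],s["position"],shift(s,(.440,-.2625,.004),.127))
E
```

```text
2.35 [ 0.43248603 -0.2768158   0.08534995] (array([ 0.0091, -0.0134,  0.0813]), array([ 0.0015, -0.0018, -0.0003]))
```

```bash
python3 - <<'E'
from h import *
from bench import arm
for i in range(3):
    s=arm.sense();print(s["time_s"],s["position"],s["joint_velocities"].round(3),s["qpos"].round(4))
    p=arm.snapshot("wrist")
s=arm.sense();print(s["time_s"],s["position"],s["orientation"],s["joint_velocities"].round(3))
cv2.imwrite("pics/w2.png",p["color"][:,:,::-1]);pickle.dump((p,s),open("w2.pkl","wb"))
E
```

```text
2.35 [ 0.43248603 -0.2768158   0.08534995] [-0.002  0.001 -0.     0.003 -0.002 -0.001 -0.   ] [ 0.5919  0.3241 -0.1253  2.0071  0.0552  0.8111 -1.0091]
2.4 [ 0.4323599  -0.27671312  0.08519323] [-0.     0.002 -0.     0.005  0.    -0.002  0.001] [ 0.5918  0.3243 -0.1254  2.0074  0.0553  0.811  -1.0091]
2.45 [ 0.43222047 -0.27661493  0.0850517 ] [ 0.     0.004 -0.002  0.003  0.001 -0.    -0.001] [ 0.5918  0.3244 -0.1254  2.0076  0.0553  0.8109 -1.0091]
2.5 [ 0.4320892  -0.27651467  0.08487293] [4.29988591e-04 9.97989339e-01 6.33780454e-02 5.62966780e-04] [-0.001  0.004  0.     0.004  0.    -0.002 -0.   ]
```

View pics/w2.png

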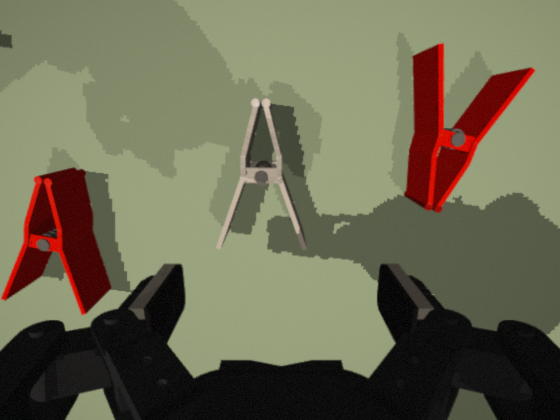

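The settled arm is about 14 mm short of its intended pose, because the first move was rate-limited. The clip shows tips at about (260,103), the pin at (262,175), and handle ends at (221,247) and (304,247).

```bash
python3 - <<'E'
from h import *
p,s=pickle.load(open("w2.pkl","rb"));E=wristE(p,s)
P=[ray(p,E,uv,.036)[:2] for uv in [(260.5,103),(262,175),(220.5,247),(304,247)]]
print(np.round(P,4)); m=(P[2]+P[3])/2; d=P[0]-m; print(np.hypot(*d),np.arctan2(d[1],d[0]),"pinch",P[0]-.072*d/np.hypot(*d))
print(shift(s,(.440,-.2625,.03),.127))
E
```

```text
[[ 0.5076 -0.2561]
 [ 0.4676 -0.2614]
 [ 0.4191 -0.2407]
 [ 0.4257 -0.2926]]
0.08584988014528228 0.12247448876202925 pinch [ 0.43616027 -0.26491784]
(array([ 0.0096, -0.013 ,  0.0549]), array([ 0.0009, -0.0011, -0.0002]))
```

Request:
carry_out(targets=[[[0.0075,-0.0122,0.0],[0.001,-0.001,0]],[[0.0075,-0.0122,0.01],[0.001,-0.001,0]],[[0.0075,-0.0122,0.03],[0.001,-0.001,0]],[[0.0075,-0.0122,0.05],[0.001,-0.001,0]],[[0.0075,-0.0122,0.068],[0.001,-0.001,0]],[[0.0075,-0.0122,0.075],[0.001,-0.001,0]],[[0.0075,-0.0122,0.079],[0.001,-0.001,0]],[[0.0075,-0.0122,0.079],[0.001,-0.001,0]]])

```text
time_s: 3.3
position: [0.4376, -0.263, 0.0049]
orientation: [-0.001, 0.998, 0.064, -0.001]
wrist_force: [0.4, 0.5, -0.6]
opening: 0.998
gripper_force: 0.0
```

```bash
python3 - <<'E'
from h import *
from bench import arm
p=arm.snapshot("wrist")
p=arm.snapshot("wrist")
s=arm.sense();print(s["time_s"],s["position"],s["orientation"],s["wrist_force"],shift(s,(.438,-.2635,.005),.127))
cv2.imwrite("pics/w3.png",p["color"][:,:,::-1]);pickle.dump((p,s),open("w3.pkl","wb"))
E
```

```text
3.4 [ 0.43815864 -0.26345098  0.00570827] [-9.37097205e-05  9.97986915e-01  6.34200970e-02 -5.74143317e-06] [ 0.68178386 -0.72857338  0.02773595] (array([-0.0002,  0.    ,  0.0007]), array([-0.0002, -0.    , -0.0001]))
```

View pics/w3.png

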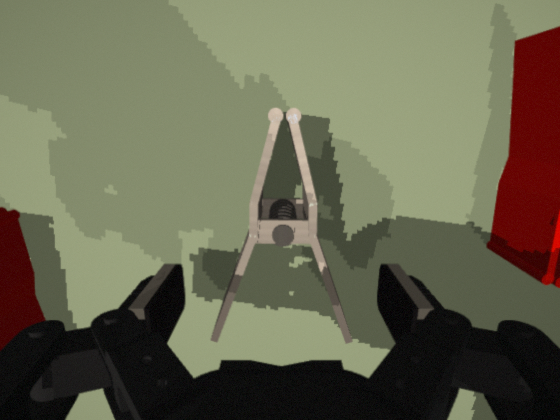

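The clip is centred between the open pads (pin at (283,235), handles spanning columns 212–350). I'll close on the handles.

Request:
carry_out(targets=[[[0,0,0],[0,0,0]],[[0,0,0],[0,0,0]],[[0,0,0],[0,0,0]],[[0,0,0],[0,0,0]],[[0,0,0],[0,0,0]],[[0,0,0],[0,0,0]],[[0,0,0],[0,0,0]],[[0,0,0],[0,0,0]]], fingers=255, squeeze=35)

```text
time_s: 4.2
position: [0.4386, -0.2642, 0.0067]
orientation: [0.001, 0.998, 0.063, 0.001]
wrist_force: [-0.7, -0.3, 8.6]
opening: 0.248
gripper_force: 35.8
```

Request:
carry_out(targets=[[[0,0,-0.001],[0,0,0]],[[0,0,-0.002],[0,0,0]],[[0,0,-0.004],[0,0,0]],[[0,0,-0.006],[0,0,0]],[[0,0,-0.01],[0,0,0]],[[0,0,-0.015],[0,0,0]],[[0,0,-0.02],[0,0,0]],[[0,0,-0.02],[0,0,0]]])

```text
time_s: 5.0
position: [0.4383, -0.2636, 0.0261]
orientation: [0.0, 0.998, 0.063, 0.0]
wrist_force: [0.2, -0.6, -0.7]
opening: 0.245
gripper_force: 34.6
```

```bash
python3 - <<'E'
from h import *
from bench import arm
p=arm.snapshot("wrist")
p=arm.snapshot("wrist")
s=arm.sense();print(s["time_s"],s["position"],s["orientation"],s["wrist_force"],s["opening"],s["gripper_force"])
cv2.imwrite("pics/w4.png",p["color"][:,:,::-1]);pickle.dump((p,s),open("w4.pkl","wb"))
E
```

```text
5.1 [ 0.43773461 -0.26329556  0.02540947] [-2.89692038e-04  9.97990054e-01  6.33693230e-02 -3.13097709e-04] [-0.68237443 -0.07347254 -1.42715093] 0.2463775174387813 34.61327075958252
```

View pics/w4.png

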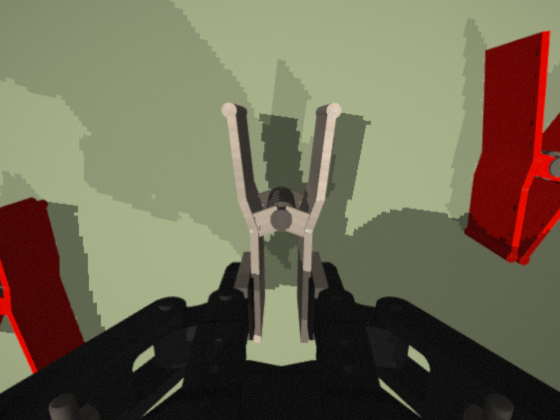

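The clip is squeezed wide open: tips at (229,110) and (334,110), pin at (281,218), handles parallel between the pads. Next I'll get the mouth position in the tool frame, and locate the card edge using both fixed cameras.

```bash
python3 - <<'E'
from h import *
from bench import arm
p,s=pickle.load(open("w4.pkl","rb"));E=wristE(p,s);M=T(s)
for uv in [(229,110),(334,110),(281,218)]:
    P=ray(p,E,uv,.0551); print(uv,(M[:3,:3].T@(P-M[:3,3])).round(4))
S=pickle.load(open("s0.pkl","rb"));p=S["top"]
sc=arm.snapshot("scene"); q=sc["color"]
c=cv2.resize(q[210:310,210:310],(500,500),interpolation=cv2.INTER_CUBIC)
t=cv2.resize(p["color"][120:200,240:300],(375,500),interpolation=cv2.INTER_CUBIC)
t=t[:, :300]
cv2.imwrite("pics/card.png",np.hstack([c,t])[:,:,::-1])
E
```

```text
(229, 110) [ 0.072  -0.0166 -0.0297]
(334, 110) [ 0.072   0.0179 -0.0297]
(281, 218) [ 0.0349  0.0005 -0.0297]
```

View pics/card.png

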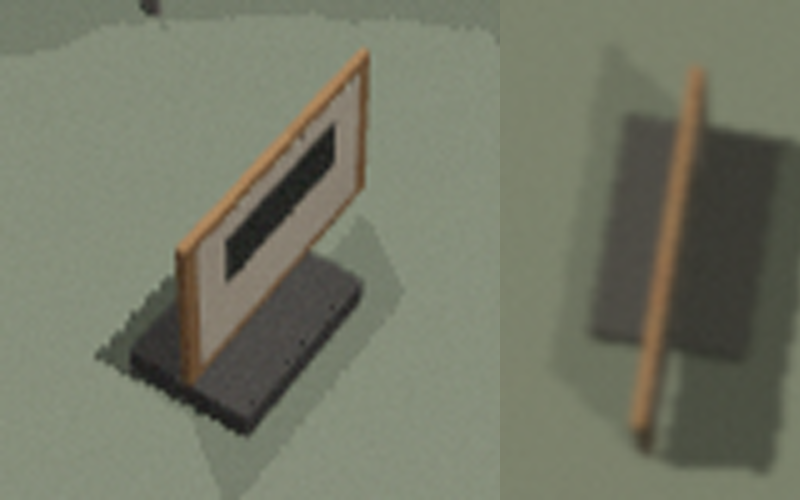

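The scene crop shows the card's near top corner at (368,50), near bottom at (362,190) and far top at (180,252). The top crop shows the near top end at (640,430) and the far end at (697,70). I'll fit the stand pose from both views.

```bash
python3 - <<'E'
from h import *
from scipy.optimize import least_squares
S=pickle.load(open("s0.pkl","rb"))
obs=[("scene",(283.8,220),(-.1,0,.117)),("scene",(282.6,248),(-.1,0,.017)),("scene",(246.5,260),(.05,0,.117)),("top",(262.4,188.5),(-.1,0,.117)),("top",(271.5,131),(.05,0,.117))]
def f(v):
    r=[]
    for n,uv,P in obs:
        p=S[n];E=p["extrinsics"];c,w=np.cos(v[2]),np.sin(v[2])
        W=np.array([[v[0]+c*P[0]-w*P[1],v[1]+w*P[0]+c*P[1],P[2]]])
        r.append(cv2.projectPoints(W,cv2.Rodrigues(E[:3,:3])[0],E[:3,3],p["intrinsics"],np.array(p["dist"]))[0].ravel()-uv)
    return np.concatenate(r)
o=least_squares(f,[.73,.11,-.14]);v=o.x;print(v.round(4),o.fun.round(1).reshape(-1,2))
e=v[:2]-.1*np.array([np.cos(v[2]),np.sin(v[2])]);print("edge",e)
E
```

```text
[ 0.7308  0.1143 -0.1605] [[-0.4 -0.7]
 [-0.2 -1.6]
 [-0.5 -0.4]
 [-1.4 -0.6]
 [-0.5 -0.9]]
edge [0.63207816 0.13029445]
```

Request:
carry_out(targets=[[[0,0,-0.03],[0,0,0]],[[0.003,-0.01,-0.06],[0,0,0.01]],[[0.011,-0.038,-0.07],[0,0,0.03]],[[0.02,-0.07,-0.07],[0,0,0.05]],[[0.03,-0.102,-0.07],[0,0,0.075]],[[0.039,-0.134,-0.07],[0,0,0.1]],[[0.048,-0.166,-0.07],[0,0,0.12]],[[0.057,-0.198,-0.07],[0,0,0.14]]])

```text
time_s: 5.95
position: [0.469, -0.0584, 0.0952]
orientation: [-0.0, 1.0, -0.007, -0.001]
wrist_force: [0.5, 0.1, -0.4]
opening: 0.244
gripper_force: 34.7
```

```bash
python3 - <<'E'
from h import *
from bench import arm
arm.snapshot("wrist");arm.snapshot("wrist")
s=arm.sense();print(s["time_s"],s["position"],s["opening"],s["gripper_force"],shift(s,(.5016,.1504,.0853),-.155))
E
```

```text
6.05 [ 0.46985399 -0.05426495  0.09531372] 0.24613191985950095 34.65044438838959 (array([ 0.0307, -0.2048,  0.0107]), array([-0.0033,  0.0007,  0.1498]))
```

Request:
carry_out(targets=[[[0.004,-0.025,0],[0,0,0.02]],[[0.009,-0.057,0.002],[0,0,0.04]],[[0.014,-0.09,0.004],[0,0,0.065]],[[0.019,-0.123,0.006],[0,0,0.09]],[[0.024,-0.155,0.008],[0,0,0.115]],[[0.028,-0.185,0.01],[0,0,0.14]],[[0.031,-0.205,0.01],[0,0,0.148]],[[0.031,-0.205,0.01],[0,0,0.148]]])

```text
time_s: 6.85
position: [0.503, 0.1481, 0.0853]
orientation: [-0.001, 0.997, -0.078, -0.0]
wrist_force: [0.0, 0.3, -0.4]
opening: 0.243
gripper_force: 34.7
```

```bash
python3 - <<'E'
from h import *
from bench import arm
arm.snapshot("wrist");arm.snapshot("wrist")
s=arm.sense();print(s["time_s"],s["position"],s["opening"],s["gripper_force"],shift(s,(.5016,.1504,.0553),-.155))
p=arm.snapshot("wrist")
cv2.imwrite("pics/w5.png",p["color"][:,:,::-1]);pickle.dump((p,s),open("w5.pkl","wb"))
E
```

```text
6.95 [0.50259319 0.14379889 0.08500283] 0.24374601106937224 34.65984642505646 (array([-0.002 , -0.0064,  0.0297]), array([ 0.0007,  0.002 , -0.006 ]))
```

View pics/w5.png

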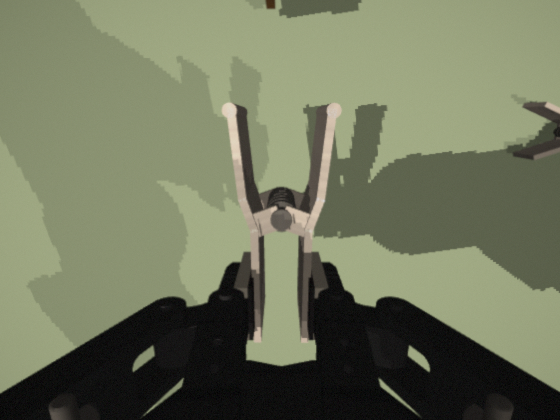

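The wrist view shows the clip still wide open and the card's lower near corner at about (270,7). I'll compare that with my prediction.

```bash
python3 - <<'E'
from h import *
p,s=pickle.load(open("w5.pkl","rb"));E=wristE(p,s)
W=np.array([[.632,.1303,.017],[.632,.1278,.017],[.632,.1328,.017],[.632,.1303,.04]])
print(cv2.projectPoints(W,cv2.Rodrigues(E[:3,:3])[0],E[:3,3],p["intrinsics"],np.array(p["dist"]))[0].reshape(-1,2).round(1))
c=p["color"][:12,255:290].astype(int); print((c[...,0]-c[...,1])[:10:2])
for u in [(266,8),(275,8)]: print(ray(p,E,u,.017))
E
```

```text
[[266.6   8.5]
 [270.9   7.7]
 [262.2   9.3]
 [264.7  -6.1]]
[[ -9  -7  -8  -7  -9  -7  -9  -7  -9  -6   2  15  20  20  20  20  20  20
   20  10  -4  -8  -9 -10  -8  -7  -6  -5  -5  -5  -6  -7  -6  -7  -6]
 [ -8  -9  -8  -9  -9  -9  -9  -7  -7  -8  -2  10  17  20  22  22  20  21
   19  10  -3  -7  -8  -9  -8  -8  -5  -5  -5  -6  -6  -6  -6  -7  -7]
 [ -8  -8  -6  -8  -8  -9 -10  -8 -10  -7  -4   6  18  18  22  22  20  21
   20  12  -2  -7  -8  -9  -9  -8  -7  -6  -5  -5  -5  -5  -5  -5  -5]
 [ -8  -9  -8  -9  -8  -9  -8  -8  -9 -10  -6   4  17  19  24  23  23  22
   22  14  -2  -8  -9  -9  -9  -8  -8  -5  -7  -6  -6  -6  -7  -8  -6]
 [ -9  -8  -9  -9 -10  -8  -9  -9  -8  -9  -8  -3   5   8   8   7   8   9
    8   4  -2 -10  -9  -8  -8  -7  -7  -5  -6  -5  -5  -6  -6  -5  -6]]
[0.63230832 0.13057179 0.017     ]
[0.63148095 0.12550319 0.017     ]
```

Request:
carry_out(targets=[[[0,-0.001,0.006],[0,0,0]],[[-0.001,-0.002,0.012],[0,0,0]],[[-0.001,-0.003,0.018],[0,0,0]],[[-0.001,-0.003,0.024],[0,0,0]],[[-0.001,-0.003,0.03],[0,0,0]],[[-0.001,-0.003,0.03],[0,0,0]],[[-0.001,-0.003,0.03],[0,0,0]],[[-0.001,-0.003,0.03],[0,0,0]]])

```text
time_s: 7.8
position: [0.5026, 0.1481, 0.0556]
orientation: [-0.0, 0.997, -0.08, -0.0]
wrist_force: [0.3, -0.3, -0.9]
opening: 0.246
gripper_force: 34.6
```

```bash
python3 - <<'E'
from h import *
from bench import arm
for i in range(3):
    p=arm.snapshot("wrist");s=arm.sense();print(s["time_s"],s["position"],s["gripper_force"])
print(shift(s,(.5016,.1488,.0553),-.152),"final",shift(s,np.r_[np.array([.632,.1285])-.058*np.array([.988,-.152]),.0553],-.152))
E
```

```text
7.85 [0.50264122 0.14817824 0.05571131] 34.646862745285034
7.9 [0.50259201 0.14817372 0.05570593] 34.64680016040802
7.95 [0.50256354 0.14812265 0.05569714] 34.6470844745636
(array([-0.0011, -0.0005,  0.0004]), array([-0.0008,  0.0006, -0.0092])) final (array([ 0.0729, -0.0009,  0.0004]), array([-0.0008,  0.0006, -0.0092]))
```

Request:
carry_out(targets=[[[0.006,-0.0005,0.0005],[0,0,-0.005]],[[0.013,-0.0005,0.0005],[0,0,-0.005]],[[0.021,-0.0005,0.0005],[0,0,-0.005]],[[0.029,-0.0005,0.0005],[0,0,-0.005]],[[0.037,-0.0005,0.0005],[0,0,-0.005]],[[0.044,-0.0005,0.0005],[0,0,-0.005]],[[0.045,-0.0005,0.0005],[0,0,-0.005]],[[0.045,-0.0005,0.0005],[0,0,-0.005]]])

```text
time_s: 8.75
position: [0.5469, 0.1412, 0.0547]
orientation: [-0.0, 0.997, -0.078, -0.001]
wrist_force: [-0.2, -0.6, 0.4]
opening: 0.243
gripper_force: 34.7
```

```bash
python3 - <<'E'
from h import *
from bench import arm
for i in range(3):
    s=arm.sense();p=arm.snapshot("wrist")
print(s["time_s"],s["position"],s["gripper_force"],"final",shift(s,np.r_[np.array([.632,.1285])-.058*np.array([.988,-.154]),.0553],-.155))
cv2.imwrite("pics/w6.png",p["color"][:,:,::-1]);pickle.dump((p,s),open("w6.pkl","wb"))
E
```

```text
8.85 [0.54636214 0.14143125 0.05470641] 34.65679228305817 final (array([ 0.0286, -0.0004, -0.0006]), array([-0.0004,  0.0018, -0.0009]))
```

View pics/w6.png

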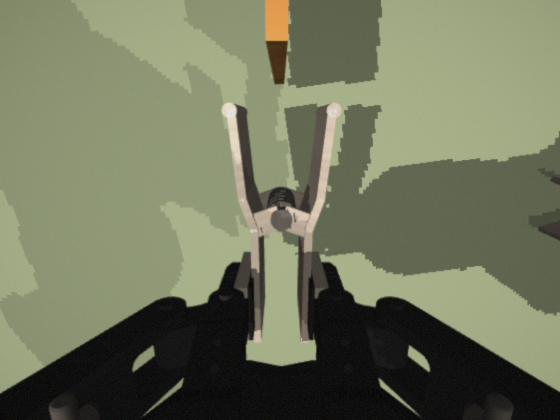

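The card's near edge is ahead of and between the open jaws: top corners at (265–289, 41), bottom at (273–284, 83). I'll work out the final advance from this view.

```bash
python3 - <<'E'
from h import *
p,s=pickle.load(open("w6.pkl","rb"));E=wristE(p,s);M=T(s)
for uv,z in [((277,41),.117),((278.5,83),.017),((229,110),.0547+.0297),((334,110),.0547+.0297)]:
    P=ray(p,E,uv,z);print(P.round(4),(M[:3,:3].T@(P-M[:3,3])).round(4))
E
```

```text
[0.6315 0.1284 0.117 ] [ 0.086  -0.0004 -0.0625]
[0.6323 0.1285 0.017 ] [ 0.087  -0.0006  0.0375]
[0.6202 0.1465 0.0844] [ 0.0721 -0.0165 -0.0298]
[0.6148 0.1125 0.0844] [ 0.0721  0.018  -0.0298]
```

Request:
carry_out(targets=[[[0.003,-0.001,0],[0,0,0]],[[0.008,-0.001,0],[0,0,0]],[[0.013,-0.001,0],[0,0,0]],[[0.018,-0.001,0],[0,0,0]],[[0.023,-0.001,0],[0,0,0]],[[0.027,-0.001,0],[0,0,0]],[[0.029,-0.001,0],[0,0,0]],[[0.029,-0.001,0],[0,0,0]]])

```text
time_s: 9.7
position: [0.5759, 0.1377, 0.0548]
orientation: [-0.0, 0.997, -0.078, -0.001]
wrist_force: [-0.0, 0.2, -0.7]
opening: 0.244
gripper_force: 34.7
```

Request:
carry_out(targets=[[[0,0,0],[0,0,0]],[[0,0,0],[0,0,0]],[[0,0,0],[0,0,0]],[[0,0,0],[0,0,0]],[[0,0,0],[0,0,0]],[[0,0,0],[0,0,0]],[[0,0,0],[0,0,0]],[[0,0,0],[0,0,0]]])

```text
time_s: 10.5
position: [0.5756, 0.1378, 0.0548]
orientation: [-0.0, 0.997, -0.078, -0.001]
wrist_force: [0.3, 0.4, -0.5]
opening: 0.24
gripper_force: 34.7
```

```bash
python3 - <<'E'
from h import *
from bench import arm
s=arm.sense();p=arm.snapshot("wrist");t=arm.snapshot("scene")
print(s["time_s"],s["position"],s["orientation"],s["wrist_force"],s["gripper_force"],s["opening"])
c=cv2.resize(t["color"][190:310,190:310],(380,380),interpolation=cv2.INTER_CUBIC)
cv2.imwrite("pics/w7.png",np.hstack([p["color"][:380,90:470],c])[:,:,::-1]);pickle.dump((p,s),open("w7.pkl","wb"))
E
```

```text
10.5 [0.57563484 0.13781126 0.05482593] [-3.46138497e-04  9.96952878e-01 -7.80034132e-02 -5.54092472e-04] [ 0.29641041  0.41848027 -0.45997116] 34.65151011943817 0.23995045535904463
```

View pics/w7.png

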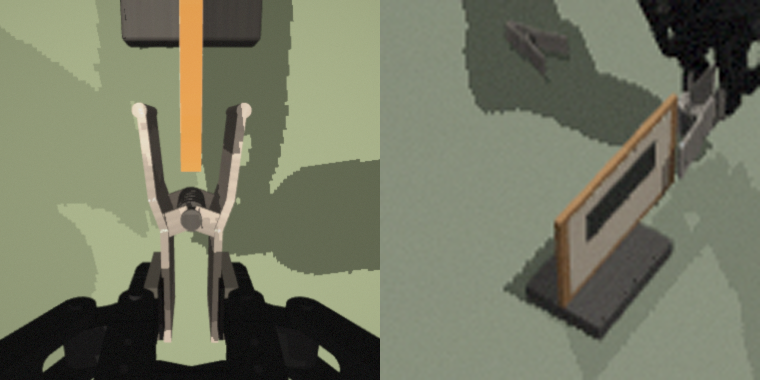

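```bash
python3 - <<'E'
from h import *
from bench import arm
p,s=pickle.load(open("w7.pkl","rb"));E=wristE(p,s);M=T(s)
for uv,z in [((282,171),.117),((282,0),.117),((229,108),.0845),((335,108),.0845)]:
    P=ray(p,E,uv,z);print((M[:3,:3].T@(P-M[:3,3])).round(4))
E
```

```text
[ 0.0571  0.0008 -0.0622]
[ 0.0941  0.0007 -0.0623]
[ 0.0727 -0.0165 -0.0297]
[ 0.0727  0.0183 -0.0298]
```

The jaw tips are about 15 mm past the edge and the card is centred between them and parallel. The wrist force shows no contact, and the stand hasn't moved, so I'm handing in.

```bash
python3 -c "
from bench import arm
print(arm.job_done())"
```

```text
the job is handed in; nothing more can be done
None
```

I handed the job in with the big clip held squeezed open and level around the card's free edge at about mid-height. The tips are about 15 mm past the edge, the card is centred between the jaws without touching, and it took about 11 s; no verdict was returned.

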